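# Clamp the filter housing onto the bench line

### The job

Couple the loose filter housing to the line: swing the hinged clamp collar over the two meeting flanges and press it gently home so that it draws the housing onto the seal, swing the bolt up into the collar's fork, then run the knurled nut down clockwise until it is hand-tight, about 0.1 N m, and let go. The seal's thickness differs from piece to piece, so go by feel: do not force the collar down and do not overtighten the nut; leave the housing in its saddle and the things lying around undisturbed.

Things in the scene. Friction and masses are not known exactly. Their poses are not given: they have to be found in the camera images.
- stand: Fixed base plate, 150 x 290 x 10 mm, with a grey inlet manifold (y 82 to 138 mm, 122 mm high, round dial), a stub pipe, the lower clamp half and the housing's saddle, a black clip. Origin: on the worktop under the middle of the clamp; x points across the tube, away from the robot, y along the tube to the manifold, z up.
- axis_point (a point): Point on the tube axis in the middle of the clamp, 80 mm above the stand's origin: face of the fixed flange. A firm black rubber seal stands 2.0 to 2.9 mm proud of it (thickness not known beforehand).
- filter_housing: Loose steel filter housing, 158 mm long, 0.7 to 1 kg, lying in the clip saddle along the stand's y, free to slide along it: 51 mm flange (2.5 mm rim, 45 degree back), 38 mm neck, 56 mm body, hose barb. Origin: centre of its flange face; it extends along its own -y. The face starts 0.8 to 3.3 mm clear of the seal; the closing collar's groove draws it in. It needs no handling.
- clamp_jaw: Hinged clamp collar: steel half ring, 72 mm outside, 24 mm wide. Origin: on its hinge axis (the stand's y direction), 42 mm behind the tube axis, level with it; axes parallel to the stand's when closed. It starts 1.3 to 1.75 rad open, up and back, and stays where it is left (hinge friction 0.12 N m). Home, it stops by feel between 0.02 rad short and 0.015 rad past closed, depending on the seal.
- lug (a point): Centre of the forked lug at the collar's free end, 88 mm from the hinge along the jaw's own -x and 9 mm above it. 27 mm wide along y (two prongs, 11 mm slot), 20 mm long, 10 mm thick. Grasp its sides along y to swing it (it pivots); press its top home with closed fingertips: 5 to 10 N, then it yields 0.1 mm per N. The flange gets 3.5 times the push; by hand over 75 N there harms the seal.
- swing_bolt (a joint): Angle of the swing bolt about its pivot in front of the clamp (axis: the stand's y). 0 = upright in the fork (hard stop), positive = laid down towards the robot; starts at 1.3 to 1.75, stays where it is left (hinge friction 0.10 N m). It swings in only when the collar is home; otherwise the nut strikes the lug.
- bolt_hinge (a point): Pivot of the swing bolt: 46 mm in front of the tube axis and 26 mm below it (54 mm above the worktop). The bolt is 8 mm thick and ends 84 mm from the pivot.
- nut: Knurled nut on the bolt, 42 to 43 mm from the pivot at first. Origin: centre of its underside; z along the bolt to its end. Washer 26 mm wide, sleeve 18 mm wide up to 17 mm, knob 30 mm wide from 17 to 33 mm. Clockwise from above it goes down 1.8 mm per radian, nearly free (under 0.03 N m) for 1 to 5 mm until it bears on the lug, then its torque rises by about 0.1 N m per radian of slow turning.
- nut_grip (a point): Middle of the knurled knob, 25 mm above the nut's underside: grasp it here, across the stand's y to raise the bolt (it pivots between the pads), and to turn it. 0.1 N m while it turns slowly is about 17 N on the lug (it sticks and slips: go by the peaks; the torque drops when it rests); hand-tight is 11 to 28 N (0.07 to 0.16 N m), over 36 N is too much. It stays where it is left.
- timer: Bystander: white bench timer, 62 x 66 x 20 mm, loose.
- petri_dish: Bystander: round petri dish, 91 mm wide, 16 mm high, loose.
- forceps: Bystander: steel forceps, 122 mm long, loose, lying flat.
Not all that is in view belongs to the job. Leave any red look-alike of the filter_housing alone.

How it is judged:
By the outcome, as a careful person would: the job done as asked, in the order asked, and still so for the second after the job is handed in, with the robot touching nothing.
It also fails if it takes over 72 s, if anything falls off the work surface, if the arm or the gripper's body presses on something with over 40 N, if the wrist force passes 120 N, or if a joint passes its speed limit or range.

### The arm

A 6-joint arm with a two-finger parallel gripper is mounted at the origin on a cart in front of the work surface, level with it; the furniture and walls round the work are solid. World frame = base frame: x ahead of the robot, y to its left, z up, the work surface at z = 0. Lengths are in mm, angles in rad, forces in N, time in s.
With the tool pointing down it reaches from about 300 to 775 mm from the base axis. Payload 14.6 kg.
Tool frame: the origin (TCP) lies between the finger pads; the fingertips stand manip.tip_reach ahead of it and the grasp point (between the pads) lies 5 mm behind it (manip.tip_reach is the distance from the TCP to the fingertips, in mm); z points along the fingers, y is the line along which they close (so a half turn about z gives the same grasp; the last joint's range is limited). The gripper opens to 94 mm and grips with 3 to 60 N. Pads are 16 mm wide; open, the fingers measure 119 mm over their backs; the gripper's body (75 mm by 177 mm) begins 78 mm behind the grasp point.
Start: joints at [1.111, 0.3, 1.521, -0, 1.321, -0.067], TCP at [210.524, 508.103, 219.446] pointing down, gripper open.
Joint ranges: [-3.03, 3.03], [-0.79, 2.21], [0.23, 2.52], [-1.04, 4.18], [0, 3.07], [-2.55, 2.55]. Speed limits (rad/s): [2.22, 2.22, 2.57, 3.14, 3.14, 3.14].

### API

Orientations are given as [roll, pitch, yaw] about the fixed x, y, z axes, in that order (R = Rz(yaw) Ry(pitch) Rx(roll)).
In Python, from cell import manip gives the robot as it stands. The module is installed in compiled form; this text tells all that it offers.
- The arm moves only by the shell command python3 -m creep 'ROWS' [FORCE]. ROWS is JSON, a list of rows, each a list of 3 entries, a list of its own where there are three numbers: the opening, from -1 (shut) to 1 (fully open), then the shift along the tool's x, y, z in cm, then the turn about the tool's z in units of 5 degrees (1.0 is 5 degrees). In form: [[grip, [tx, ty, tz], roll], ...]. A call has 1 to 12 rows; each row is the pose to reach, as a shift and turn from the pose commanded when the call began, along the tool's axes at that moment; what a row does not reach only later rows make up. A row lasts 1/10 s, in which the tool goes at most 50 mm and 8.59 degrees, less where a joint would pass 70% of its speed; a pose out of reach is approached as far as the arm can. A call with a gripper value outside its range is refused whole. The fingers move at their own pace and stop on an object; FORCE is the grip in N (left out, the last holds). Time passes only in rows, so rows that repeat a pose let the fingers close. It gives the time, the measured TCP pose, the force, the opening and the grip force at its end, in the units of the state.
- manip.read_state(): the state, without advancing time (a new reading comes with each control period).
- manip.camera(name): name is "side" or "top" or "wrist"; returns the picture (384x512x3 uint8, red, green, blue); there is no depth.
- manip.camera_params(name): a dict with "fovy" (degrees; the focal length in pixels is half the picture's height over the tangent of half this angle, whatever the lens; pixels are square), "cx", "cy" (the principal point, pixels), "origin" and "attitude" of the camera in the world. Camera axes: x right, y down, z forward; pixel columns grow to the right and rows downward; lengths in mm; the calibration is good to about 2 mm. A picture is of the moment at which its call begins: read the wrist's pose just before it. camera_params takes no time and is no camera call; for the wrist camera it gives the pose at the moment of the call.
- manip.sign_off(): hands the job in; it is judged then, once.
The state is a dict: "clock": time; "joints": joint angles; "qd": joint speeds; "effort": joint torques, N m; "eef_pos": TCP position; "eef_rot": TCP orientation; "wrist_force": force on the tool from outside, world axes, zero at the start; "moment": the same for the moment, N m; "finger_gap": finger opening in mm; "finger_force": force on a finger pad.
Only numpy, scipy, OpenCV 4.12 (cv2) and the standard library are available. Lean on these libraries where they do the work, as an engineer would, in place of code of your own. Each camera call takes 0.05 s, during which the arm holds its last target. There are 200 camera calls.

## Working session

There is one attempt and no reset: what is moved stays moved. The work goes in short steps, Python scripts to look and compute and a shell command to move; the robot and the scene stay as the last step left them, time stands still between calls to the robot, and variables do not carry over. Pictures are saved under pics/ and viewed, at most 10 in all, crops included, and the job is handed in when it is done.

```bash
mkdir -p pics; ls; python3 - <<'E'
from cell import manip
import cv2,numpy as np
print(manip.tip_reach, manip.read_state())
for n in("side","top","wrist"):
    print(n,manip.camera_params(n)); im=manip.camera(n); cv2.imwrite(f"pics/{n}0.png",im[:,:,::-1])
E
```

```text
pics
14.0 {'clock': 0.0, 'joints': array([ 1.11138861e+00,  3.00446588e-01,  1.52159117e+00, -1.04246593e-05,
        1.32070089e+00, -6.65978872e-02]), 'qd': array([-0.00082773,  0.00154934, -0.00135628, -0.00185913, -0.00139888,
        0.002559  ]), 'effort': array([-9.87253079e-04, -5.31811702e+01, -3.52736807e+01,  7.07417889e-02,
        2.43889284e-02, -8.96769575e-05]), 'eef_pos': array([210.42446662, 507.88290471, 218.89550072]), 'eef_rot': array([-3.14044853e+00, -6.61890949e-05,  2.74878537e+00]), 'wrist_force': array([-0.01121605,  0.34359676, -0.60031924]), 'moment': array([-0.03808047,  0.02645455, -0.04200113]), 'finger_force': 0.0, 'finger_gap': 94.02834924080244}
side {'fovy': 42.08729181508747, 'cx': 256.1559250326075, 'cy': 190.58188918982344, 'origin': array([ 719.41090363,  888.16916519, 1273.15553482]), 'attitude': array([-2.49575973, -0.01719071,  2.97131214])}
top {'fovy': 55.462910540582406, 'cx': 255.73767787723705, 'cy': 189.90417610938368, 'origin': array([ 286.11013134,   43.82810169, 1324.67120603]), 'attitude': array([-2.93385573, -0.003034  , -1.6052901 ])}
wrist {'fovy': 63.21504626802462, 'cx': 254.88181576105518, 'cy': 193.2571237270137, 'origin': array([147.28372658, 533.86141052, 384.03877618]), 'attitude': array([2.90288616e+00, 5.83310481e-04, 1.17710167e+00])}
```

```bash
python3 - <<'E'
import cv2,numpy as np
s=[cv2.imread(f"pics/{n}0.png") for n in("side","top")]
a=np.vstack([cv2.resize(s[0],(400,300)),cv2.resize(s[1],(400,300))])
for n in("side","top"): cv2.imwrite(f"pics/{n}0b.png",cv2.resize(cv2.imread(f"pics/{n}0.png"),(784,588),interpolation=cv2.INTER_CUBIC))
E
```

```text
(no output)
```

View pics/side0b.png

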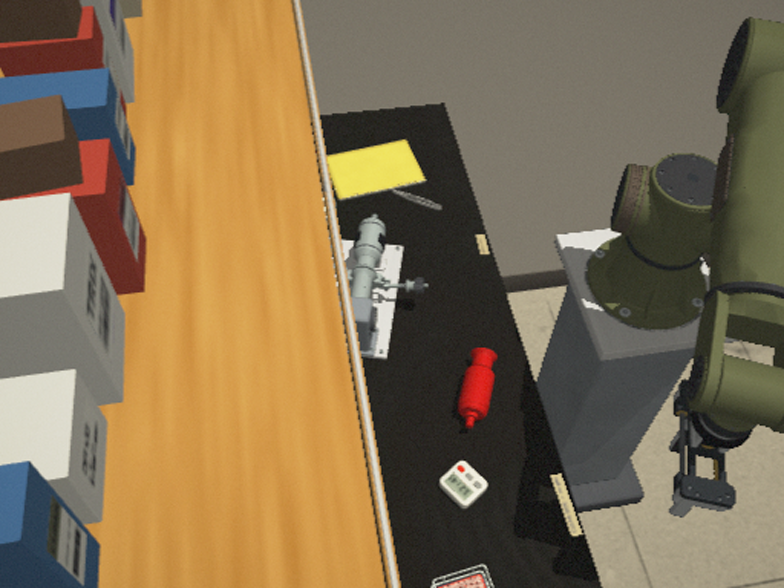

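View pics/top0b.png

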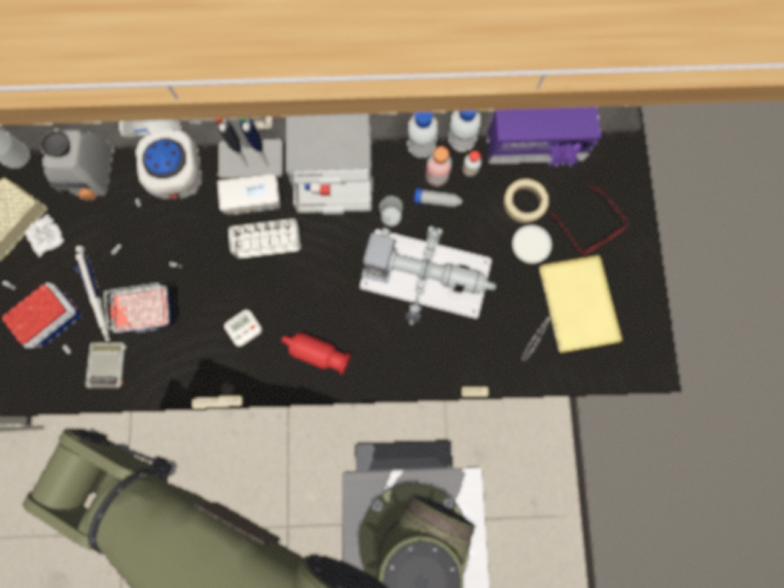

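The side view shows the stand at (375,290) and the red look-alike at (478,388). In the top view the steel housing is at (465,278) in the stand's clip, and the manifold is at (378,255). The open collar's lug is at (433,235), the nut at (415,313) and the red look-alike at (318,352). The steel one in the stand is the one meant.

```bash
cat > h.py <<'E'
import numpy as np,cv2
from scipy.spatial.transform import Rotation as R
from cell import manip
def RR(a): return R.from_euler('xyz',a).as_matrix()
def cam(p):
    f=192/np.tan(np.radians(p['fovy'])/2); return f,RR(p['attitude']),np.array(p['origin'])
def ray(p,u,v):
    f,A,o=cam(p); d=A@np.array([(u-p['cx'])/f,(v-p['cy'])/f,1]); return o,d
def plane(p,u,v,z):
    o,d=ray(p,u,v); return o+d*(z-o[2])/d[2]
def proj(p,X):
    f,A,o=cam(p); q=A.T@(np.asarray(X,float)-o); return np.array([p['cx']+f*q[0]/q[2],p['cy']+f*q[1]/q[2]])
def tri(rs):
    M=np.zeros((3,3));b=np.zeros(3)
    for o,d in rs:
        d=d/np.linalg.norm(d);P=np.eye(3)-np.outer(d,d);M+=P;b+=P@o
    X=np.linalg.solve(M,b); return X,[np.linalg.norm(np.cross(X-o,d/np.linalg.norm(d))) for o,d in rs]
E
python3 - <<'E'
from h import *
p=manip.camera_params("top"); im=cv2.imread("pics/top0.png")
s=784/512
for n,u,v,z in[("c1",494,253,10),("c2",479,316,10),("c3",361,290,10),("nut",415,313,50),("manif",378,255,122),("barb",493,286,80),("red",318,352,25),("timer",243,328,20),("lug",433,232,160)]:
    print(n,plane(p,u/s,v/s,z).round(0))
c=im[130:230,220:350]; cv2.imwrite("pics/topc.png",cv2.resize(c,None,fx=6,fy=6,interpolation=cv2.INTER_CUBIC))
E
```

```text
c1 [ 649. -223.   10.]
c2 [ 495. -176.   10.]
c3 [567. 104.  10.]
nut [500. -22.  50.]
manif [622.  59. 122.]
barb [ 552. -200.   80.]
red [420. 206.  25.]
timer [483. 382.  20.]
lug [659. -63. 160.]
```

View pics/topc.png

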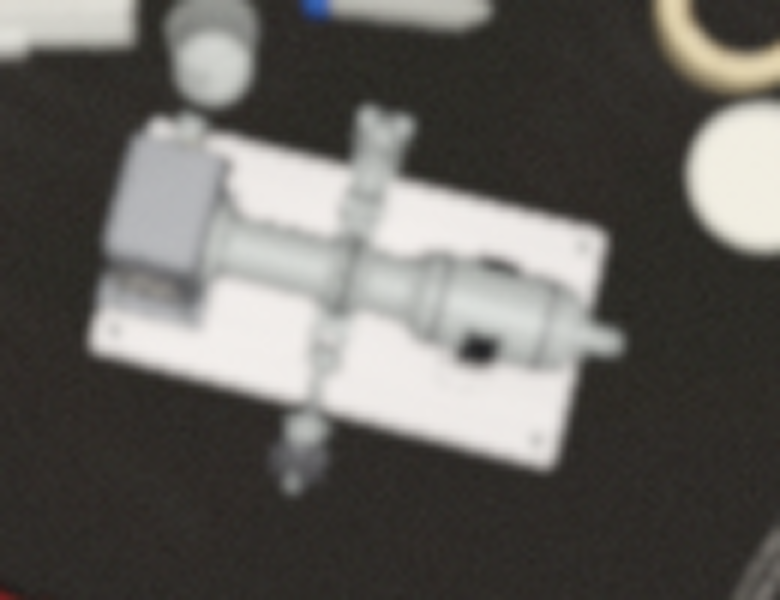

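```bash
python3 - <<'E'
from h import *
p=manip.camera_params("top"); q=manip.camera_params("side"); s=784/512
C={k:plane(p,220+u/6-.4,130+v/6-.4,10)[:2] for k,(u,v) in dict(nl=(90,350),nr=(555,468),fr=(607,235),fl=(150,118)).items()}
for k in C: print(k,C[k].round(1))
y=C['nl']-C['nr']; x=C['fr']-C['nr']; print(np.linalg.norm(y),np.linalg.norm(x),np.arctan2(y[1],y[0])-np.pi/2,np.arctan2(x[1],x[0]))
y2=C['fl']-C['fr'];print(np.linalg.norm(y2))
print("nut",plane(p,220+300/6,130+460/6,54), "clamp axis",plane(p,220+345/6,130+270/6,116))
# shelf edge
def pl(c,a,b):
    o,d1=ray(c,*a);_,d2=ray(c,*b);n=np.cross(d1,d2);n/=np.linalg.norm(n);return n,n@o
for va in((112,88),(96,70)):
    n1,c1=pl(p,(0,va[0]/s),(784/s,va[1]/s)); n2,c2=pl(q,(297/s,0),(396/s,588/s))
    for Y in(-100,):
        print(np.linalg.solve(np.array([n1,n2,[0,1,0]]),[c1,c2,Y]))
E
```

```text
nl [573.  107.8]
nr [ 490.1 -172.7]
fr [ 635.2 -214.7]
fl [720.7  66.8]
292.4720073510427 151.0033783457276 -0.28719477948682504 -0.2818489356341424
294.1940214761928
nut [491.6488198  -17.38437929  54.        ] clamp axis [590.02265539 -44.62942979 116.        ]
[ 676.4570405  -100.          667.98151568]
[ 678.90982729 -100.          703.32338301]
```

```bash
python3 -m creep '[[0,[-3,-2,-0.5],0],[0,[-8,-5.5,-2],0],[0,[-51.5,-37,-3],-1.24],[0,[-51.5,-37,-3],-1.24],[0,[-51.5,-37,-3],-1.24],[0,[-51.5,-37,-3],-1.24],[0,[-51.5,-37,-3],-1.24],[0,[-51.5,-37,-3],-1.24],[0,[-51.5,-37,-3],-1.24],[0,[-51.5,-37,-3],-1.24],[0,[-51.5,-37,-3],-1.24],[0,[-51.5,-37,-3],-1.24]]' 20
python3 -m creep '[[0,[-7,-5,0],0],[0,[-7,-5,0],0],[0,[-7,-5,0],0],[0,[-7,-5,0],0]]'
python3 - <<'E'
from h import *
import pickle
p=manip.camera_params("wrist"); im=manip.camera("wrist"); pickle.dump(p,open("w1.pkl","wb"))
print(manip.read_state()['eef_pos'],manip.read_state()['eef_rot'],p['origin'])
cv2.imwrite("pics/w1r.png",im[:,:,::-1]); cv2.imwrite("pics/w1.png",cv2.resize(im[:,:,::-1],(784,588),interpolation=cv2.INTER_CUBIC))
E
```

```text
clock: 1.35
eef_pos: [519.3, 9.4, 248.3]
eef_rot: [3.142, -0.0, 2.857]
wrist_force: [0.6, 0.6, 0.2]
finger_gap: 46.8
finger_force: 0.0
clock: 1.75
eef_pos: [571.6, -56.5, 247.5]
eef_rot: [-3.142, -0.001, 2.856]
wrist_force: [-0.2, 0.6, 0.1]
finger_gap: 47.2
finger_force: 0.0
[571.43069926 -55.71995405 247.9479946 ] [ 3.14153431e+00 -7.70748744e-04  2.85704050e+00] [506.18996986 -37.5902734  412.72357528]
```

View pics/w1.png

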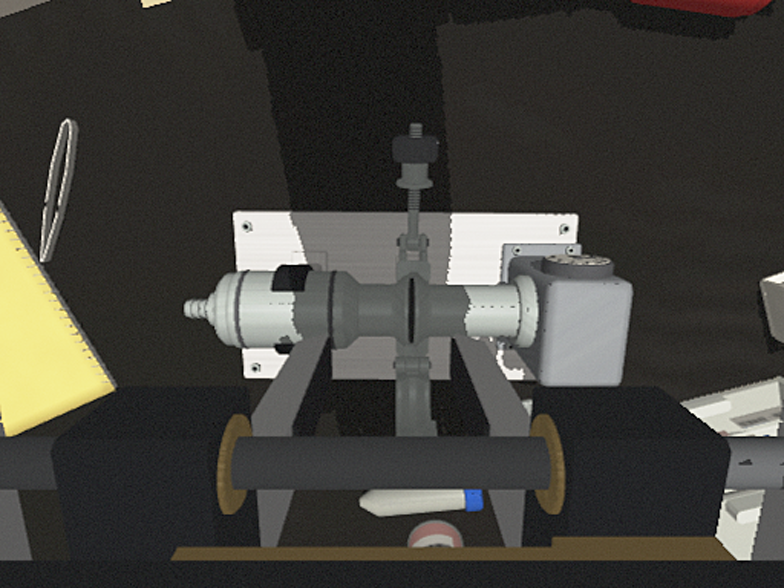

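The wrist view has the stand square-on. The nut knob is at (415,150), the bolt hinge at (413,243), the seal at (412,310) and the collar hinge at (413,363). The lug is hidden behind the gripper bar, so I back off to see it.

```bash
python3 -m creep '[[0,[4,0,-2],0],[0,[8,0,-5],0],[0,[10,0,-6],0],[0,[10,0,-6],0],[0,[10,0,-6],0]]'
python3 - <<'E'
from h import *
import pickle
p=manip.camera_params("wrist"); im=manip.camera("wrist"); pickle.dump(p,open("w2.pkl","wb"))
print(manip.read_state()['eef_pos'],p['origin'])
cv2.imwrite("pics/w2r.png",im[:,:,::-1]); cv2.imwrite("pics/w2.png",cv2.resize(im[100:325,150:450,::-1],(800,600),interpolation=cv2.INTER_CUBIC))
a=cv2.imread("pics/w1r.png")[70:295,150:450]; cv2.imwrite("pics/w1c.png",cv2.resize(a,(800,600),interpolation=cv2.INTER_CUBIC))
E
```

```text
clock: 2.3
eef_pos: [475.7, -27.4, 308.5]
eef_rot: [3.141, 0.001, 2.858]
wrist_force: [-0.0, -0.2, -0.7]
finger_gap: 46.9
finger_force: 0.0
[475.88480677 -27.66098817 307.8441107 ] [409.77429761  -8.59569013 473.49580668]
```

View pics/w2.png

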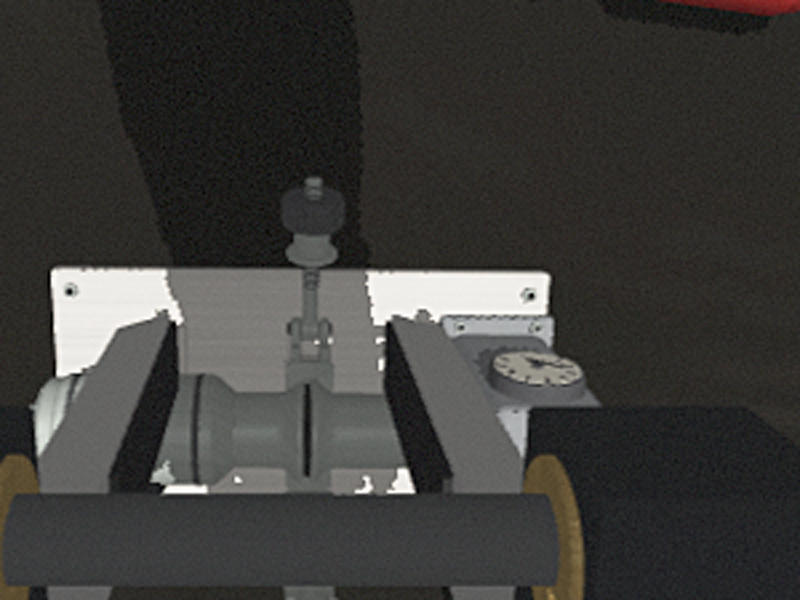

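View pics/w1c.png

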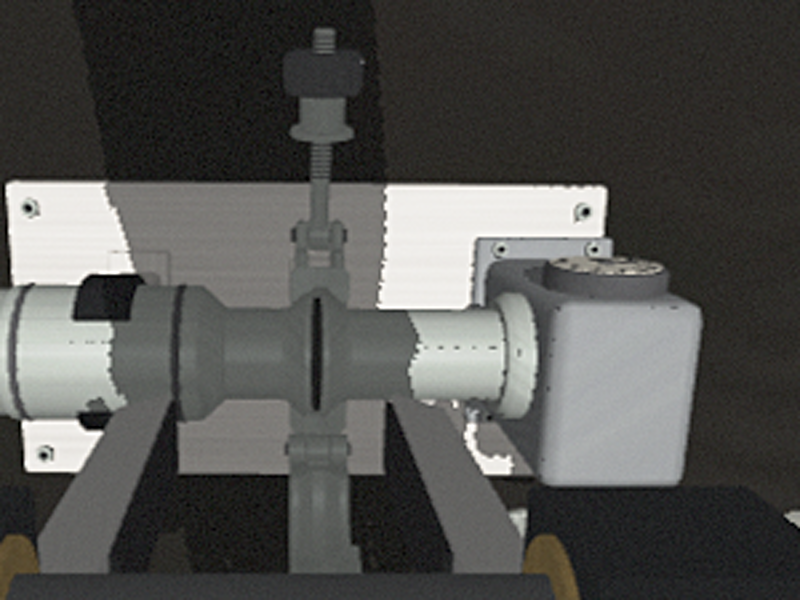

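w2 (800x600 crop) shows the nut knob at (313,211), the bolt pivot at (309,328), the seal gap at (307,430) and the plate screws at (70,290) and (528,296). w1c shows the same features at (323,74), (319,236), (317,354), (28,208) and (584,212).

```bash
cat > loc.py <<'E'
from h import *
import pickle
p1=pickle.load(open("w1.pkl","rb"));p2=pickle.load(open("w2.pkl","rb"));k=800/300
def T(a,b):
    return tri([ray(p1,150+a[0]/k-.3,70+a[1]/k-.3),ray(p2,150+b[0]/k-.3,100+b[1]/k-.3)])
if __name__=="__main__":
  for n,a,b in[("scrL",(28,208),(70,290)),("scrR",(584,212),(528,296)),("pivot",(319,236),(309,328)),("knob",(323,74),(313,211)),("tip",(324,32),(314,182)),("washer",(322,133),(311,252)),("sealmid",(317,354),(307,431)),("plateNL",(8,182),(52,267)),("plateNR",(606,186),(549,272))]:
    X,e=T(a,b);print(n,X.round(1),np.round(e,1))
  for n,(u,v),z in [("pivot",(319,236),54),("hinge",(318,450),80),("seal",(317,354),103),("NL",(8,182),10),("NR",(606,186),10),("FL",(26,472),10),("scL",(28,208),10),("scR",(584,212),10)]:
    print(n,plane(p1,150+u/k-.3,70+v/k-.3,z).round(1))
E
python3 loc.py
```

```text
scrL [ 507.7 -164.5    9.4] [0.2 0.2]
scrR [583.8  89.4  15.8] [0.4 0.4]
pivot [554.5 -34.5  52.1] [0.2 0.2]
knob [490.9 -15.3  66.7] [0.1 0.1]
tip [476.2 -10.9  71.4] [0.1 0.1]
washer [512.9 -21.9  59.2] [0.3 0.3]
sealmid [596.8 -48.8  83.1] [0.2 0.2]
plateNL [ 493.2 -172.2    1.7] [0.1 0.1]
plateNR [577.1 106.3   4.1] [0. 0.]
pivot [554.4 -34.3  54. ]
hinge [638.7 -59.9  80. ]
seal [591.4 -47.9 103. ]
NL [ 493.4 -169.3   10. ]
NR [576.  104.2  10. ]
FL [ 635.4 -213.4   10. ]
scL [ 507.7 -164.5   10. ]
scR [585.2  91.6  10. ]
```

```bash
cat >> h.py <<'E'
PSI=-0.29; O=np.array([598.4,-47.7,0.]); 
def S(x,y,z): return O+R.from_euler('z',PSI).as_matrix()@np.array([x,y,z],float)
def jaw(th,x=-88,z=9,y=0):
    c,s=np.cos(th),np.sin(th); return S(42+x*c+z*s,y,80-x*s+z*c)
def bolt(th,r): return S(-46-r*np.sin(th),0,54+r*np.cos(th))
E
python3 - <<'E'
from h import *
t=manip.camera_params("top");s=manip.camera_params("side")
for th in(1.3,1.4,1.5,1.6,1.75):
    print(th,jaw(th).round(0),[((proj(t,jaw(th,x=X))-[220,130])*6).round(0) for X in(-88,-98)],[((proj(s,jaw(th,x=X)))).round(0) for X in(-98,)])
print("tube/hinge",((proj(t,S(42,0,80))-[220,130])*6).round(0),((proj(t,S(0,0,105))-[220,130])*6).round(0), ((proj(t,bolt(1.37,67.5))-[220,130])*6).round(0))
im=cv2.imread("pics/top0.png")[142:176,268:302]; c=cv2.resize(im,None,fx=12,fy=12,interpolation=cv2.INTER_CUBIC)
im2=cv2.imread("pics/side0.png")[140:200,220:285]; c2=cv2.resize(im2,None,fx=6,fy=6,interpolation=cv2.INTER_CUBIC)
w=np.zeros((410,800,3),np.uint8);w[:408,:408]=c;w[:360,410:800]=c2;cv2.imwrite("pics/lug.png",w)
E
```

```text
1.3 [624. -55. 167.] [array([367., 186.]), array([368., 185.])] [array([228., 157.])]
1.4 [633. -58. 168.] [array([371., 170.]), array([372., 168.])] [array([224., 157.])]
1.5 [641. -60. 168.] [array([375., 155.]), array([376., 151.])] [array([221., 156.])]
1.6 [650. -63. 168.] [array([379., 141.]), array([381., 135.])] [array([218., 156.])]
1.75 [662. -67. 165.] [array([384., 121.]), array([386., 112.])] [array([213., 156.])]
tube/hinge [363. 204.] [348. 260.] [298. 458.]
```

View pics/lug.png

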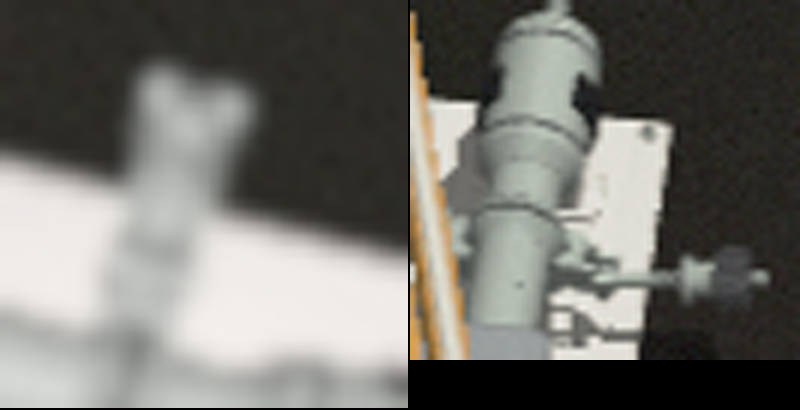

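```bash
python3 -m creep '[[0,[-3,0.3,1.5],0],[0,[-8,0.7,4],0],[0,[-13,1.1,6.5],0],[0,[-17,1.4,8.5],0.05],[0,[-18.5,1.5,9.3],0.05],[0,[-18.5,1.5,9.3],0.05]]'
python3 - <<'E'
from h import *
import pickle
p=manip.camera_params("wrist"); im=manip.camera("wrist"); pickle.dump(p,open("w3.pkl","wb"))
st=manip.read_state();print(st['eef_pos'],st['eef_rot'],st['wrist_force'],st['joints'])
a=im[130:280,170:370,::-1].astype(float); a=np.clip(a*2,0,255).astype(np.uint8)
cv2.imwrite("pics/w3.png",cv2.resize(a,(800,600),interpolation=cv2.INTER_CUBIC))
for th in(1.6,1.7,1.75,1.8):print(th,((proj(p,jaw(th,-98))-[170,130])*4).round(0),((proj(p,jaw(th,-98,9,13.5))-[170,130])*4).round(0))
E
```

```text
clock: 2.95
eef_pos: [658.5, -66.0, 209.8]
eef_rot: [-3.141, -0.007, 2.852]
wrist_force: [-0.5, 0.8, -0.3]
finger_gap: 46.9
finger_force: 0.0
[657.77759848 -65.6886877  211.84515262] [-3.14095451 -0.00465304  2.85255663] [ 0.00284916  0.47119686 -0.07191303] [-1.54925422e-01  5.61823511e-01  1.16907463e+00 -1.03886470e-05
  1.41539110e+00 -1.43668558e+00]
1.6 [344. 321.] [426. 321.]
1.7 [344. 374.] [424. 374.]
1.75 [344. 398.] [423. 398.]
1.8 [344. 421.] [422. 421.]
```

View pics/w3.png

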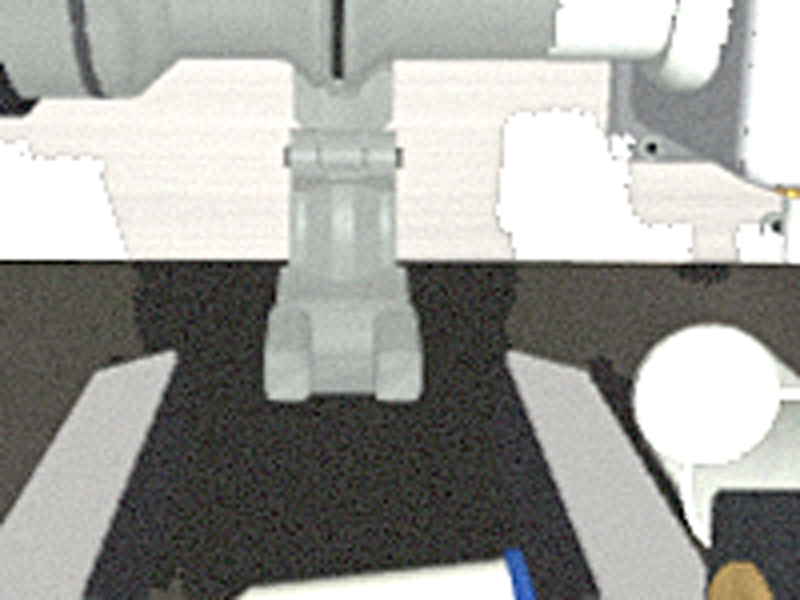

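The lug is centred between the open fingers. Its prong ends are at (290,370) and (398,370) in the crop, so the collar is about 1.7 rad open.

```bash
python3 -m creep '[[0,[0,0,1.5],0],[0,[0,0,4],0],[0,[0,0,5],0],[0,[0,0,5],0],[0,[0,0,5],0]]'
python3 -m creep '[[-0.5,[0,0,0],0],[-0.5,[0,0,0],0],[-0.5,[0,0,0],0],[-0.5,[0,0,0],0]]' 15
python3 - <<'E'
from h import *
s=manip.read_state();print(s)
E
```

```text
clock: 3.5
eef_pos: [657.7, -65.6, 166.3]
eef_rot: [3.141, 0.001, 2.853]
wrist_force: [0.7, -0.3, 0.1]
finger_gap: 46.8
finger_force: 0.0
clock: 3.9
eef_pos: [657.8, -65.6, 165.8]
eef_rot: [3.141, 0.001, 2.853]
wrist_force: [0.4, 0.6, 2.6]
finger_gap: 26.2
finger_force: 15.0
{'clock': 3.9, 'joints': array([-1.54818785e-01,  5.91442381e-01,  1.23063209e+00,  7.65136206e-05,
        1.31854065e+00, -1.43674044e+00]), 'qd': array([ 9.35554132e-04,  5.97794815e-04,  4.11150156e-04, -5.78368203e-04,
        5.77941462e-05, -7.93440006e-04]), 'effort': array([-3.93386772e-01, -6.71935844e+01, -3.40112758e+01, -1.51770771e-01,
        1.19918729e-01,  3.06365371e-03]), 'eef_pos': array([657.79659501, -65.59850563, 165.82645786]), 'eef_rot': array([3.14138856e+00, 9.58861558e-04, 2.85269882e+00]), 'wrist_force': array([0.35935411, 0.59569953, 2.55127011]), 'moment': array([ 0.10194865, -0.03356184,  0.00546098]), 'finger_force': 15.000308454036713, 'finger_gap': 26.209041930367373}
```

```bash
python3 - <<'E'
from h import *
s=manip.read_state();g=s['eef_pos']+[0,0,5]
l=R.from_euler('z',-PSI).as_matrix()@(g-O); v=np.array([l[0]-42,l[2]-80]);print(l,v,np.hypot(*v))
th0=np.arctan2(v[1],-v[0])-np.arctan2(9,88) ;print("theta",th0)
# closing by a: rotate toward -x
for a in np.r_[np.arange(0,th0,.13),th0-.1,th0]:
    # clock angle phi of v measured from -x upward
    r=np.hypot(*v);phi=np.arctan2(v[1],-v[0])-a
    n=np.array([-r*np.cos(phi),r*np.sin(phi)]);d=n-v;print(round(th0-a,2),"tx %.2f tz %.2f"%(-d[0]/10,-d[1]/10))
E
```

```text
[ 6.20345409e+01 -1.66544892e-01  1.70826458e+02] [20.03454091 90.82645786] 93.00982892240548
theta 1.6859818495759764
1.69 tx -0.00 tz -0.00
1.56 tx 1.19 tz -0.18
1.43 tx 2.40 tz -0.21
1.3 tx 3.60 tz -0.08
1.17 tx 4.78 tz 0.21
1.04 tx 5.91 tz 0.64
0.91 tx 6.97 tz 1.22
0.78 tx 7.94 tz 1.93
0.65 tx 8.82 tz 2.76
0.52 tx 9.58 tz 3.69
0.39 tx 10.22 tz 4.72
0.26 tx 10.72 tz 5.82
0.13 tx 11.06 tz 6.98
0.1 tx 11.12 tz 7.22
0.0 tx 11.26 tz 8.14
```

```bash
python3 -m creep '[[-0.5,[0.5,0,-0.1],0],[-0.5,[1.5,0,-0.2],0],[-0.5,[2.7,0,-0.2],0],[-0.5,[3.9,0,0],0],[-0.5,[5.0,0,0.28],0],[-0.5,[6.0,0,0.7],0],[-0.5,[7.0,0,1.25],0],[-0.5,[7.94,0,1.93],0],[-0.5,[8.82,0,2.76],0],[-0.5,[9.58,0,3.69],0],[-0.5,[9.9,0,4.2],0],[-0.5,[9.9,0,4.2],0]]' 20
```

```text
clock: 5.1
eef_pos: [561.3, -36.6, 122.6]
eef_rot: [3.141, -0.003, 2.853]
wrist_force: [-6.4, 4.8, 3.4]
finger_gap: 25.4
finger_force: 20.0
```

```bash
python3 -m creep '[[-0.5,[0.3,0,0.5],0],[-0.5,[0.58,0,1.05],0],[-0.5,[0.8,0,1.55],0],[-0.5,[0.98,0,2.05],0],[-0.5,[1.08,0,2.4],0],[-0.5,[1.08,0,2.4],0]]' 20
```

```text
clock: 5.7
eef_pos: [551.6, -33.7, 98.7]
eef_rot: [3.141, -0.002, 2.853]
wrist_force: [-3.4, 4.2, -0.5]
finger_gap: 25.5
finger_force: 20.0
```

```bash
python3 -m creep '[[0,[0,0,0],0],[0,[0,0,0],0],[0,[0,0,0],0],[0,[0,0,-1],0],[0,[0,0,-3],0],[-1,[-0.28,0,-4],0],[-1,[-0.28,0,-4],0],[-1,[-0.28,0,-4],0],[-1,[-0.28,0,-4],0],[-1,[-0.28,0,-3.5],0],[-1,[-0.28,0,-3],0],[-1,[-0.28,0,-3],0]]' 20
python3 - <<'E'
from h import *
s=manip.read_state();print(s['wrist_force'],s['eef_pos'])
E
```

```text
clock: 6.9
eef_pos: [554.5, -35.1, 128.0]
eef_rot: [-3.141, -0.002, 2.853]
wrist_force: [-0.7, -0.7, -0.7]
finger_gap: 0.3
finger_force: 0.0
[-0.66371915 -0.6714884  -0.69756361] [554.49142419 -35.07312025 127.9939089 ]
```

```bash
python3 -m creep '[[-1,[0,0,0.3],0],[-1,[0,0,0.6],0],[-1,[0,0,0.9],0],[-1,[0,0,1.2],0],[-1,[0,0,1.5],0],[-1,[0,0,1.5],0]]'
python3 -m creep '[[-1,[0,0,0.1],0],[-1,[0,0,0.1],0]]'
python3 -m creep '[[-1,[0,0,0.1],0],[-1,[0,0,0.1],0]]'
```

```text
clock: 7.5
eef_pos: [554.8, -35.2, 113.8]
eef_rot: [-3.141, -0.001, 2.853]
wrist_force: [-0.3, 0.6, -0.7]
finger_gap: 0.2
finger_force: 0.0
clock: 7.7
eef_pos: [555.0, -35.2, 113.2]
eef_rot: [-3.142, 0.0, 2.853]
wrist_force: [1.2, -0.6, -0.9]
finger_gap: 0.2
finger_force: 0.0
clock: 7.9
eef_pos: [555.0, -35.1, 112.2]
eef_rot: [3.142, -0.0, 2.853]
wrist_force: [0.2, -0.5, 0.1]
finger_gap: 0.6
finger_force: 0.0
```

```bash
for i in 1; do python3 -m creep '[[-1,[0,0,0.1],0],[-1,[0,0,0.1],0]]'; python3 -m creep '[[-1,[0,0,0.1],0],[-1,[0,0,0.1],0]]'; python3 - <<'E'
from h import *
im=manip.camera("wrist");s=manip.read_state();print(s['wrist_force'],s['eef_pos'])
a=im[90:280,150:400,::-1].astype(float); a=np.clip(a*1.8,0,255).astype(np.uint8)
cv2.imwrite("pics/w4.png",cv2.resize(a,(790,600),interpolation=cv2.INTER_CUBIC))
E
done
```

```text
clock: 8.1
eef_pos: [555.0, -35.2, 111.2]
eef_rot: [-3.142, -0.0, 2.853]
wrist_force: [-0.6, 0.3, 0.3]
finger_gap: 0.3
finger_force: 0.0
clock: 8.3
eef_pos: [555.0, -35.1, 110.2]
eef_rot: [-3.142, -0.0, 2.853]
wrist_force: [1.2, 1.1, -0.1]
finger_gap: 0.7
finger_force: 0.0
[0.18585237 0.56260004 0.50350948] [554.98134611 -35.12405187 110.20070111]
```

View pics/w4.png

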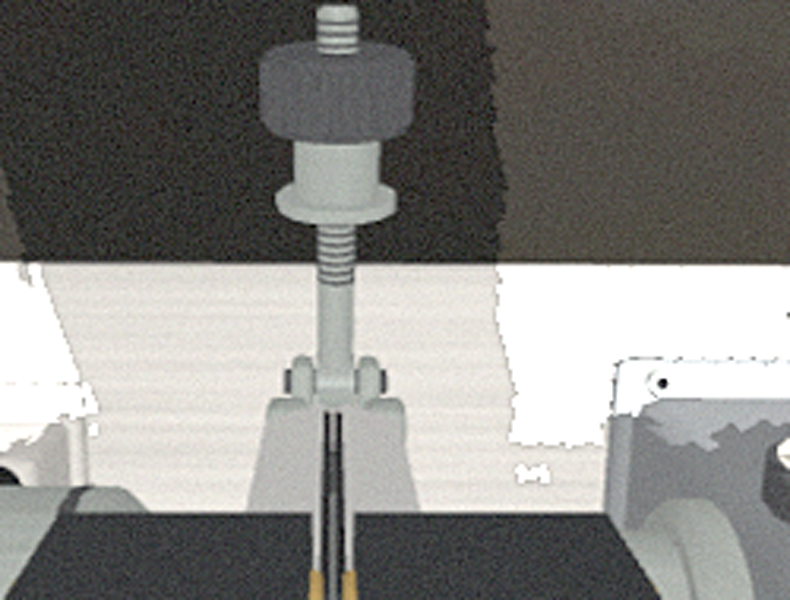

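The nut is at (338,90) and the bolt pivot at (335,380). The closed fingertips, ending at row 400, hide the lug directly under them.

```bash
python3 -m creep '[[-1,[0,0,0.1],0],[-1,[0,0,0.1],0]]'; python3 -m creep '[[-1,[0,0,0.05],0],[-1,[0,0,0.05],0]]'
```

```text
clock: 8.55
eef_pos: [554.9, -35.1, 109.1]
eef_rot: [-3.142, -0.0, 2.853]
wrist_force: [0.6, 1.1, 0.1]
finger_gap: 0.6
finger_force: 0.0
clock: 8.75
eef_pos: [555.0, -35.1, 108.7]
eef_rot: [3.142, -0.0, 2.853]
wrist_force: [-0.5, 0.7, 0.8]
finger_gap: 0.3
finger_force: 0.1
```

```bash
python3 -m creep '[[-1,[0,0,0.05],0],[-1,[0,0,0.05],0]]'
```

```text
clock: 8.95
eef_pos: [555.0, -35.1, 108.2]
eef_rot: [-3.142, -0.0, 2.853]
wrist_force: [-0.1, 0.4, 0.5]
finger_gap: 0.4
finger_force: 0.1
```

```bash
python3 -m creep '[[-1,[0,0,0.05],0],[-1,[0,0,0.05],0]]'|grep -E "pos|wrist"; python3 -m creep '[[-1,[0,0,0.05],0],[-1,[0,0,0.05],0]]'|grep -E "pos|wrist"
```

```text
eef_pos: [555.0, -35.1, 107.7]
wrist_force: [-1.3, 0.6, 0.5]
eef_pos: [554.9, -35.1, 107.1]
wrist_force: [-0.0, -0.1, 1.0]
```

```bash
python3 - <<'E'
from h import *
im=manip.camera("side")
p=manip.camera_params("side")
for th in (0,.15,.5,1.0,1.6): print(th,proj(p,jaw(th)).round(0))
a=im[140:200,220:300,::-1]; b=manip.camera("top")[140:200,250:330,::-1]
cv2.imwrite("pics/c5.png",np.hstack([cv2.resize(x,(400,300),interpolation=cv2.INTER_CUBIC) for x in(a,b)]))
E
```

```text
0 [252. 179.]
0.15 [251. 176.]
0.5 [247. 170.]
1.0 [235. 162.]
1.6 [218. 158.]
```

View pics/c5.png

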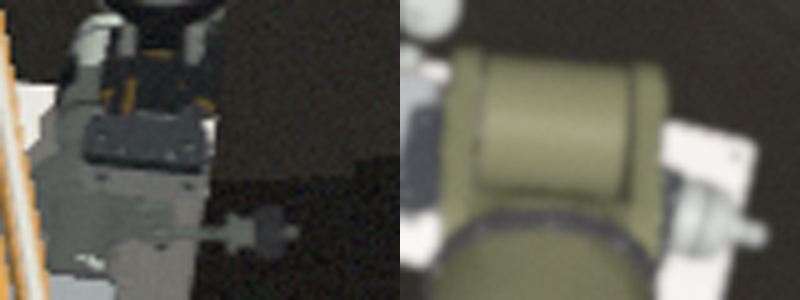

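The pictures don't settle where the lug is: side crop (150,225) shows the bolt, and the arm covers the lug. I go on by feel.

```bash
for k in 1; do python3 -m creep '[[-1,[0,0,0.05],0],[-1,[0,0,0.05],0]]'|grep -E "pos|wrist"; python3 -m creep '[[-1,[0,0,0.05],0],[-1,[0,0,0.05],0]]'|grep -E "pos|wrist"; python3 - <<'E'
from h import *
f=[]
for i in range(3):
    manip.camera("wrist"); f.append(manip.read_state()['wrist_force'])
print(np.mean(f,0))
E
done
```

```text
eef_pos: [555.0, -35.1, 106.7]
wrist_force: [-0.7, 0.4, 0.8]
eef_pos: [555.0, -35.2, 106.3]
wrist_force: [-1.0, 0.6, 2.0]
[-1.22990547  0.46723119  1.86357849]
```

```bash
python3 -m creep '[[-1,[0,0,0.04],0],[-1,[0,0,0.04],0]]'|grep -E "pos|wrist"; python3 -m creep '[[-1,[0,0,0.04],0],[-1,[0,0,0.04],0]]'|grep -E "pos|wrist"
```

```text
eef_pos: [555.1, -35.1, 106.0]
wrist_force: [-1.9, 0.7, 3.6]
eef_pos: [555.1, -35.2, 105.7]
wrist_force: [-2.4, 1.1, 6.4]
```

```bash
python3 -m creep '[[-1,[0,0,0.03],0],[-1,[0,0,0.03],0]]'|grep -E "pos|wrist"
```

```text
eef_pos: [555.2, -35.1, 105.6]
wrist_force: [-2.2, 1.4, 6.8]
```

```bash
python3 -m creep '[[-1,[0,0,0.03],0],[-1,[0,0,0.03],0],[-1,[0,0,0.03],0]]'|grep -E "pos|wrist"
```

```text
eef_pos: [555.2, -35.1, 105.4]
wrist_force: [-2.6, 1.1, 8.9]
```

```bash
python3 -m creep '[[-1,[0,0,-0.5],0],[-1,[0,0,-2.5],0],[0,[0.5,0,-5],0],[0,[4,0,-5],0],[0,[6.7,0,-5],0],[0,[6.7,0,-5],0],[0,[6.7,0,-2],0],[0,[6.7,0,1],0],[0,[6.7,0,3.5],0],[0,[6.7,0,4.2],0],[0,[6.7,0,4.2],0],[0,[6.7,0,4.2],0]]' 20
python3 - <<'E'
from h import *
p=manip.camera_params("wrist"); im=manip.camera("wrist");st=manip.read_state();print(st['wrist_force'],st['eef_pos'],R.from_euler('z',-PSI).as_matrix()@(st['eef_pos']-O))
cv2.imwrite("pics/w6r.png",im[:,:,::-1])
# numeric: grey level profile of knob/lug
g=cv2.cvtColor(im,cv2.COLOR_RGB2GRAY)
for th in(-.02,0,.05,.1,.15,.3):print(th,proj(p,jaw(th,-98,14)).round(1),proj(p,jaw(th,-98,4)).round(1))
print("knob",proj(p,bolt(1.37,67.5)).round(1),"prong x",proj(p,jaw(0,-98,14,-13.5)).round(1),proj(p,jaw(0,-98,14,13.5)).round(1))
c=int(proj(p,jaw(0,-98,14,9))[0]); print(c,[ (v,int(g[v,c-1:c+2].mean())) for v in range(40,384,6)])
E
```

```text
clock: 12.1
eef_pos: [491.6, -16.2, 63.9]
eef_rot: [3.141, 0.001, 2.853]
wrist_force: [-0.4, -0.0, -1.0]
finger_gap: 47.0
finger_force: 0.0
[-0.26791351  0.46172812 -0.02830126] [491.64285538 -16.18153028  64.10835035] [-111.31215654   -0.32506247   64.10835035]
-0.02 [256.3 361.5] [256.2 348. ]
0 [256.3 364.8] [256.2 350.7]
0.05 [256.3 373.7] [256.2 357.9]
0.1 [256.4 383.5] [256.3 365.9]
0.15 [256.4 394.2] [256.3 374.7]
0.3 [256.6 431.9] [256.5 406.5]
knob [256.2 242.7] prong x [230.  364.8] [282.5 364.8]
273 [(40, 70), (46, 69), (52, 70), (58, 68), (64, 69), (70, 70), (76, 70), (82, 67), (88, 68), (94, 67), (100, 70), (106, 69), (112, 69), (118, 69), (124, 70), (130, 71), (136, 69), (142, 69), (148, 69), (154, 68), (160, 69), (166, 69), (172, 67), (178, 69), (184, 70), (190, 69), (196, 68), (202, 68), (208, 70), (214, 69), (220, 112), (226, 118), (232, 117), (238, 116), (244, 124), (250, 127), (256, 129), (262, 129), (268, 211), (274, 216), (280, 216), (286, 122), (292, 141), (298, 150), (304, 152), (310, 153), (316, 149), (322, 247), (328, 147), (334, 205), (340, 245), (346, 246), (352, 244), (358, 191), (364, 199), (370, 85), (376, 83), (382, 82)]
```

```bash
python3 -m creep '[[-0.6,[0,0,0],0],[-0.6,[0,0,0],0],[-0.6,[0,0,0],0],[-0.6,[0,0,0],0]]' 20
python3 - <<'E'
from h import *
s=manip.read_state();g=s['eef_pos']+[0,0,5]; print(s['wrist_force'])
l=R.from_euler('z',-PSI).as_matrix()@(g-O); v=np.array([-46-l[0],l[2]-54]);r=np.hypot(*v);a0=np.arctan2(v[0],v[1]);print(l,r,a0)
for a in np.r_[a0,np.arange(1.25,0,-.13),0]:
    print(round(a,2),"tx %.2f tz %.2f"%((r*np.sin(a)-v[0])/10,-(r*np.cos(a)-v[1])/10))
E
```

```text
clock: 12.55
eef_pos: [491.1, -15.6, 63.3]
eef_rot: [3.141, 0.001, 2.853]
wrist_force: [1.1, 5.3, -0.0]
finger_gap: 29.5
finger_force: 20.0
[ 1.13652938  5.32181018 -0.03353328]
[-1.12009095e+02  4.02992750e-02  6.82723897e+01] 67.5344481684288 1.3578557619969773
1.36 tx 0.00 tz -0.00
1.25 tx -0.19 tz -0.70
1.12 tx -0.52 tz -1.52
0.99 tx -0.95 tz -2.28
0.86 tx -1.48 tz -2.98
0.73 tx -2.10 tz -3.61
0.6 tx -2.79 tz -4.15
0.47 tx -3.54 tz -4.59
0.34 tx -4.35 tz -4.94
0.21 tx -5.19 tz -5.18
0.08 tx -6.06 tz -5.30
0.0 tx -6.60 tz -5.33
```

```bash
python3 -m creep '[[-0.6,[-0.19,0.02,-0.7],0],[-0.6,[-0.52,0.04,-1.52],0],[-0.6,[-0.95,0.05,-2.28],0],[-0.6,[-1.48,0.05,-2.98],0],[-0.6,[-2.1,0.05,-3.61],0],[-0.6,[-2.79,0.05,-4.15],0],[-0.6,[-3.54,0.05,-4.59],0],[-0.6,[-3.95,0.05,-4.78],0],[-0.6,[-3.95,0.05,-4.78],0]]' 20
```

```text
clock: 13.45
eef_pos: [529.6, -27.0, 111.4]
eef_rot: [3.141, 0.001, 2.852]
wrist_force: [-1.1, 3.5, 4.4]
finger_gap: 29.1
finger_force: 20.0
```

```bash
python3 -m creep '[[-0.6,[-0.4,0,-0.16],0],[-0.6,[-0.82,0,-0.29],0],[-0.6,[-1.24,0,-0.4],0],[-0.6,[-1.24,0,-0.4],0]]' 20; python3 -m creep '[[-0.6,[-0.3,0,-0.05],0],[-0.6,[-0.6,0,-0.1],0],[-0.6,[-0.87,0,-0.12],0],[-0.6,[-0.87,0,-0.12],0]]'
```

```text
clock: 13.85
eef_pos: [541.1, -30.5, 115.1]
eef_rot: [3.141, 0.001, 2.853]
wrist_force: [0.1, 3.7, 2.7]
finger_gap: 28.4
finger_force: 20.0
clock: 14.25
eef_pos: [549.5, -33.0, 116.2]
eef_rot: [3.141, 0.001, 2.853]
wrist_force: [0.8, 2.4, 2.0]
finger_gap: 27.0
finger_force: 19.5
```

```bash
python3 - <<'E'
from h import *
p=manip.camera_params("wrist"); im=manip.camera("wrist");st=manip.read_state();cv2.imwrite("pics/w7r.png",im[:,:,::-1])
print(R.from_euler('z',-PSI).as_matrix()@(st['eef_pos']-O),st['wrist_force'],st['moment'],st['finger_gap'])
for a in(0,.08,.15,.3,.45):print(a,"tip",proj(p,bolt(a,84)).round(0),"knobtop front edge",proj(p,bolt(a,75.5)+S(-15*np.cos(a),0,-15*np.sin(a))-O).round(0),"knob bottom front",proj(p,bolt(a,59.5)+S(-15*np.cos(a),0,-15*np.sin(a))-O).round(0),"washer front",proj(p,bolt(a,42.5)+S(-13*np.cos(a),0,-13*np.sin(a))-O).round(0))
g=cv2.cvtColor(im,cv2.COLOR_RGB2GRAY)
print(' '*4,[c for c in range(205,310,7)])
for v in range(190,384,5): print(v,[int(x) for x in g[v,205:310:7]])
E
```

```text
[-5.11555671e+01  1.02124341e-01  1.16120281e+02] [0.80195512 3.5572594  2.32830757] [ 0.60950393 -0.1038179  -0.01336876] 27.01463197632447
0 tip [255. 268.] knobtop front edge [255. 234.] knob bottom front [255. 223.] washer front [255. 217.]
0.08 tip [255. 255.] knobtop front edge [255. 222.] knob bottom front [255. 215.] washer front [255. 212.]
0.15 tip [255. 244.] knobtop front edge [255. 211.] knob bottom front [255. 207.] washer front [255. 207.]
0.3 tip [255. 218.] knobtop front edge [255. 189.] knob bottom front [255. 191.] washer front [255. 196.]
0.45 tip [255. 193.] knobtop front edge [255. 169.] knob bottom front [255. 177.] washer front [255. 187.]
     [205, 212, 219, 226, 233, 240, 247, 254, 261, 268, 275, 282, 289, 296, 303]
190 [127, 126, 124, 127, 128, 130, 127, 129, 129, 131, 130, 125, 131, 131, 128]
195 [126, 123, 128, 129, 124, 128, 54, 46, 44, 116, 131, 128, 133, 134, 135]
200 [127, 128, 127, 127, 131, 51, 62, 55, 67, 62, 110, 131, 132, 129, 129]
205 [131, 130, 129, 127, 50, 59, 65, 59, 65, 63, 57, 134, 132, 129, 131]
210 [128, 124, 129, 129, 57, 55, 62, 62, 6
[... 1697 characters left out ...]
01, 104, 105, 104, 28, 41, 42, 99, 99]
335 [105, 103, 22, 22, 25, 95, 99, 100, 103, 99, 40, 39, 44, 94, 102]
340 [103, 102, 37, 27, 43, 97, 95, 98, 96, 104, 45, 43, 44, 56, 100]
345 [99, 96, 45, 41, 38, 104, 81, 99, 86, 105, 43, 45, 42, 32, 100]
350 [98, 60, 40, 44, 43, 46, 41, 37, 44, 43, 43, 45, 46, 41, 97]
355 [94, 39, 39, 43, 44, 46, 40, 37, 39, 45, 42, 41, 43, 37, 99]
360 [82, 84, 84, 84, 83, 83, 85, 83, 83, 82, 85, 82, 88, 85, 81]
365 [85, 82, 85, 82, 83, 79, 83, 85, 81, 81, 78, 80, 84, 80, 78]
370 [33, 42, 41, 33, 33, 32, 34, 40, 33, 30, 38, 32, 32, 33, 38]
375 [33, 34, 39, 41, 35, 34, 39, 37, 36, 29, 36, 37, 40, 39, 28]
380 [36, 33, 38, 32, 28, 32, 35, 35, 30, 36, 36, 39, 36, 36, 34]
```

```bash
python3 - <<'E'
from h import *
p=manip.camera_params("wrist"); g=cv2.cvtColor(cv2.imread("pics/w7r.png"),cv2.COLOR_BGR2GRAY)
for th in(-.02,0,.02,.05,.1,.15):print(th,*[proj(p,jaw(th,x,z,y)).round(0).astype(int) for x,z,y in((-98,4,13.5),(-98,14,13.5),(-98,14,-13.5),(-78,14,13.5),(-78,14,5.5))])
print([c for c in range(226,287,3)])
for v in range(236,286,2): print(v,*["%3d"%x for x in g[v,226:287:3]])
E
```

```text
-0.02 [275 215] [276 219] [234 219] [276 249] [264 249]
0 [276 216] [277 221] [234 221] [276 250] [264 250]
0.02 [276 217] [277 222] [234 222] [276 252] [264 252]
0.05 [276 219] [277 225] [233 225] [276 254] [264 254]
0.1 [277 222] [278 229] [233 229] [277 258] [264 258]
0.15 [277 226] [278 234] [232 234] [277 262] [264 262]
[226, 229, 232, 235, 238, 241, 244, 247, 250, 253, 256, 259, 262, 265, 268, 271, 274, 277, 280, 283, 286]
236  94  29  58  59  58  61  60  61  60  58  62  62  59  55  58  62  59  62  33  54 109
238  72  29  52  57  62  63  57  60  60  58  61  58  61  60  64  58  64  57  30  22 104
240  52  24  50  49  62  59  66  60  59  64  62  58  59  60  63  59  59  59  35  17 109
242  34  30  24  90  59  64  64  59  57  60  62  64  60  59  57  58  56  62  32  32 111
244  26  26  20  87  53  53  65  63  62  57  63  59  61  59  61  55  93  77  33  33  97
246  26  27  20 102  87  62  60  58  60  58  58  61  61  61  57  58 100  79  33  31  92
248  31  30  38 100 106  88  50  58  62  59  57  61  58  49 106 111 101 103  29  34  50
250  31  23  77  98 103 110  86 116  48  68  65  53
[... 832 characters left out ...]
  34  87  98  99  99 103 101 107 100 104  97  96  98  99 106  97  99  96 102  27  27
272  33  89  96  97  96 101  96  99  98  98  98  98 100 102 101  98 100  99 102  24  32
274  26  96  98  96  98 103 102 101  99  97 102 104 102 103 102  99  95 102 107  31  33
276  25 107 105  97  96 106 102 101  98 101 104 104 103 101 105  99 100  99 105  30  30
278  19 103  99 101  95 105 102 100 102  97 103 100 103 103 105  96  94 102 102  29  29
280  20  99  98 101  98 101 102 100  99 100 104 103 103 105 104  95  94 102 105  49  33
282  28 102  99 103  98 104 104 104 103 107 108 104 105 102 105  98  97 104 101  76  21
284  42 102 103  98  90 104 101 101 102 103 105 102 105 105 101  98  99  98 100  84  33
```

The numbers show the knob lagging the pads: the bolt is at about 0.28 rad while the pads are at 0.08. I regrip it centred and feel whether it is blocked.

```bash
python3 -m creep '[[-0.1,[0,0,0],0],[-0.1,[0,0,0],0],[-0.1,[0.7,0,0.1],0],[-0.1,[1.4,0,0.2],0],[-0.1,[1.4,0,0.2],0],[-0.6,[1.4,0,0.2],0],[-0.6,[1.4,0,0.2],0],[-0.6,[1.4,0,0.2],0],[-0.6,[1.4,0,0.2],0]]' 30
python3 -m creep '[[-0.6,[-0.2,0,-0.05],0],[-0.6,[-0.4,0,-0.1],0],[-0.6,[-0.4,0,-0.1],0]]'
```

```text
clock: 15.2
eef_pos: [535.7, -28.8, 114.0]
eef_rot: [3.141, 0.0, 2.853]
wrist_force: [0.4, 1.8, 1.2]
finger_gap: 29.3
finger_force: 30.0
clock: 15.5
eef_pos: [539.3, -29.8, 114.7]
eef_rot: [3.142, -0.001, 2.853]
wrist_force: [-3.2, 3.4, 2.4]
finger_gap: 29.6
finger_force: 30.0
```

```bash
python3 -m creep '[[-0.6,[-0.2,0,-0.04],0],[-0.6,[-0.4,0,-0.07],0],[-0.6,[-0.4,0,-0.07],0]]';python3 - <<'E'
from h import *
p=manip.camera_params("wrist"); im=manip.camera("wrist");g=cv2.cvtColor(im,cv2.COLOR_RGB2GRAY);cv2.imwrite("pics/w8r.png",im[:,:,::-1])
st=manip.read_state();print(R.from_euler('z',-PSI).as_matrix()@(st['eef_pos']-O),st['wrist_force'],st['moment'])
for a in(0,.1,.2,.3):print(a,"tip",proj(p,bolt(a,84)).round(0),"kt",proj(p,bolt(a,75.5)+S(-15*np.cos(a),0,-15*np.sin(a))-O).round(0))
for v in range(196,268,2): print(v,[int(x) for x in g[v,240:270:3]])
E
```

```text
clock: 15.8
eef_pos: [543.1, -31.0, 115.3]
eef_rot: [3.142, -0.001, 2.853]
wrist_force: [-3.3, 2.9, 0.9]
finger_gap: 29.1
finger_force: 30.0
[-57.73150461   0.16001328 115.36978909] [-2.44348144  2.76954687  0.4900463 ] [ 0.59711808  0.72205961 -0.04373404]
0 tip [255. 281.] kt [255. 246.]
0.1 tip [255. 265.] kt [255. 231.]
0.2 tip [255. 249.] kt [255. 217.]
0.3 tip [255. 232.] kt [255. 202.]
196 [148, 149, 150, 149, 148, 150, 147, 151, 148, 151]
198 [140, 144, 145, 144, 145, 146, 143, 144, 145, 146]
200 [147, 150, 151, 150, 151, 150, 151, 147, 151, 149]
202 [144, 147, 144, 147, 145, 146, 145, 149, 147, 147]
204 [145, 147, 147, 145, 150, 145, 145, 141, 144, 146]
206 [147, 146, 146, 146, 148, 145, 146, 143, 147, 144]
208 [145, 145, 146, 146, 146, 149, 145, 146, 148, 147]
210 [145, 147, 145, 145, 146, 143, 144, 147, 146, 145]
212 [146, 144, 148, 144, 148, 146, 145, 144, 146, 142]
214 [147, 151, 151, 147, 150, 152, 152, 152, 150, 151]
216 [148, 144, 137, 135, 78, 105, 80, 125, 143, 147]
218 [145, 102, 46, 52, 52, 47, 55, 53, 94, 84]
220 [129, 71, 56, 51, 72, 50, 66, 67, 50, 44]
222 [52,
[... 357 characters left out ...]
61, 67, 69, 68, 66, 67, 69, 67, 69, 69]
240 [65, 68, 68, 66, 67, 67, 69, 66, 66, 72]
242 [66, 70, 63, 68, 62, 58, 64, 66, 67, 66]
244 [66, 72, 64, 66, 64, 72, 60, 62, 68, 69]
246 [66, 65, 67, 65, 106, 121, 104, 59, 66, 63]
248 [68, 68, 67, 100, 130, 132, 129, 94, 66, 69]
250 [69, 64, 63, 123, 129, 124, 122, 127, 63, 65]
252 [66, 68, 64, 126, 121, 121, 123, 127, 62, 68]
254 [63, 65, 65, 126, 122, 124, 126, 127, 64, 65]
256 [69, 68, 64, 120, 120, 119, 124, 129, 65, 60]
258 [68, 66, 67, 76, 125, 124, 125, 81, 71, 62]
260 [70, 64, 68, 64, 93, 120, 91, 59, 62, 66]
262 [67, 64, 63, 66, 70, 60, 64, 64, 63, 62]
264 [65, 63, 64, 64, 66, 67, 62, 65, 65, 62]
266 [65, 64, 64, 65, 68, 64, 62, 64, 61, 62]
```

The tip is at row 253, so the bolt is at 0.175 rad, follows the pads, and is past the lug's corner. I carry on to upright.

```bash
python3 -m creep '[[-0.6,[-0.25,0,-0.04],0],[-0.6,[-0.5,0,-0.07],0],[-0.6,[-0.75,0,-0.09],0],[-0.6,[-0.75,0,-0.09],0]]'; python3 -m creep '[[-0.6,[-0.2,0,-0.02],0],[-0.6,[-0.4,0,-0.02],0],[-0.6,[-0.4,0,-0.02],0]]';python3 - <<'E'
from h import *
p=manip.camera_params("wrist"); im=manip.camera("wrist");g=cv2.cvtColor(im,cv2.COLOR_RGB2GRAY)
st=manip.read_state();print(R.from_euler('z',-PSI).as_matrix()@(st['eef_pos']-O),st['wrist_force'],st['moment'])
for a in(0,.1,.2,.3):print(a,"tip",proj(p,bolt(a,84)).round(0),"kt",proj(p,bolt(a,75.5)+S(-15*np.cos(a),0,-15*np.sin(a))-O).round(0))
print([(v,int(g[v,252:259].mean())) for v in range(196,290,2)])
E
```

```text
clock: 16.25
eef_pos: [550.5, -33.2, 116.2]
eef_rot: [3.142, -0.0, 2.853]
wrist_force: [-0.6, 2.8, -1.1]
finger_gap: 29.5
finger_force: 30.0
clock: 16.55
eef_pos: [554.4, -34.4, 116.5]
eef_rot: [3.142, -0.0, 2.853]
wrist_force: [-2.5, 3.1, -1.9]
finger_gap: 29.1
finger_force: 30.0
[-4.59703142e+01  1.14872769e-01  1.16529813e+02] [-1.50455925  2.29962891 -2.28137447] [ 0.66613956  0.5837892  -0.01913381]
0 tip [255. 258.] kt [255. 224.]
0.1 tip [255. 242.] kt [255. 209.]
0.2 tip [255. 225.] kt [255. 194.]
0.3 tip [255. 208.] kt [255. 180.]
[(196, 124), (198, 123), (200, 121), (202, 90), (204, 97), (206, 95), (208, 81), (210, 105), (212, 101), (214, 54), (216, 45), (218, 46), (220, 50), (222, 50), (224, 55), (226, 52), (228, 52), (230, 56), (232, 53), (234, 53), (236, 53), (238, 53), (240, 52), (242, 52), (244, 58), (246, 58), (248, 90), (250, 102), (252, 100), (254, 99), (256, 98), (258, 100), (260, 103), (262, 70), (264, 52), (266, 54), (268, 52), (270, 52), (272, 50), (274, 93), (276, 101), (278, 102), (280, 105), (282, 108), (284, 108), (286, 49), (288, 54)]
```

```bash
python3 -m creep '[[-0.6,[-0.1,0,0],0],[-0.6,[-0.1,0,0],0],[-0.6,[-0.1,0,0],0]]'|grep -E "pos|wrist"; python3 -m creep '[[-0.6,[-0.06,0,0],0],[-0.6,[-0.06,0,0],0],[-0.6,[-0.06,0,0],0]]'|grep -E "pos|wrist"
```

```text
eef_pos: [555.2, -34.7, 116.6]
wrist_force: [-2.7, 4.3, -3.0]
eef_pos: [555.4, -34.7, 116.5]
wrist_force: [-7.0, 4.5, -0.9]
```

```bash
python3 -m creep '[[-0.6,[0.06,0.05,0],0],[-0.6,[0.06,0.05,0],0.3],[-0.6,[0.06,0.05,0.02],1],[-0.6,[0.06,0.05,0.03],2],[-0.6,[0.06,0.05,0.05],3],[-0.6,[0.06,0.05,0.06],4],[-0.6,[0.06,0.05,0.08],5],[-0.6,[0.06,0.05,0.09],6]]'; python3 - <<'E'
from h import *
s=manip.read_state();print(s['moment'],s['wrist_force'],s['joints'])
E
```

```text
clock: 18.0
eef_pos: [554.8, -34.6, 115.6]
eef_rot: [-3.14, -0.001, 2.324]
wrist_force: [-9.8, 1.7, -0.1]
finger_gap: 29.2
finger_force: 32.9
[0.47624268 2.1134489  0.23300478] [-9.79637698  1.7112978  -0.0533134 ] [-1.27839516e-01  4.19826098e-01  1.61364692e+00 -6.50420039e-04
  1.10979748e+00 -8.80881756e-01]
```

```bash
python3 -m creep '[[-0.6,[0,0,0],0],[-0.6,[0,0,0],0]]' |grep -E "pos|rot|wrist"; python3 - <<'E'
from h import *
p=manip.camera_params("wrist"); im=manip.camera("wrist");g=cv2.cvtColor(im,cv2.COLOR_RGB2GRAY)
s=manip.read_state();print(s['moment'],s['wrist_force'],s['joints'][5],s['effort'][5],R.from_euler('z',-PSI).as_matrix()@(s['eef_pos']-O))
c=proj(p,bolt(0,84));print(c,proj(p,S(-46,0,128.5)))
u,v=c.astype(int)
m=((g>85)&(g<160)).astype(np.uint8)
for y in range(v-26,v+14,2): print(y,[int(x) for x in g[y,u-30:u+31:3]])
E
```

```text
eef_pos: [554.7, -34.6, 115.6]
eef_rot: [-3.14, -0.001, 2.328]
wrist_force: [-9.4, -0.7, -0.8]
[-0.16550034  1.95587243  0.11450613] [-9.44157469 -1.72649797 -1.0869747 ] -0.8844116497199578 0.2070596907287836 [-4.56209004e+01  5.21146186e-02  1.15645118e+02]
[255.13936469 258.10440721] [255.14447895 250.19630246]
232 [99, 59, 69, 74, 72, 73, 75, 75, 76, 77, 72, 71, 74, 70, 75, 74, 71, 62, 68, 41, 118]
234 [69, 64, 68, 73, 74, 73, 72, 74, 72, 71, 76, 74, 73, 69, 78, 71, 76, 75, 63, 44, 64]
236 [43, 72, 77, 74, 74, 74, 73, 70, 77, 71, 75, 76, 77, 74, 72, 73, 75, 75, 67, 48, 31]
238 [39, 66, 69, 77, 76, 69, 76, 76, 75, 70, 73, 70, 75, 73, 75, 75, 73, 72, 63, 63, 34]
240 [43, 67, 72, 75, 68, 75, 77, 73, 76, 70, 75, 75, 75, 76, 77, 74, 77, 73, 71, 54, 38]
242 [41, 73, 74, 75, 72, 72, 74, 71, 71, 70, 78, 76, 73, 73, 80, 72, 74, 71, 71, 60, 39]
244 [38, 73, 76, 77, 72, 73, 74, 74, 72, 80, 92, 79, 74, 74, 73, 69, 73, 72, 73, 71, 43]
246 [44, 73, 73, 74, 75, 77, 72, 74, 76, 76, 89, 80, 74, 77, 74, 70, 74, 73, 72, 65, 42]
248 [41, 77, 75, 72, 72, 78, 72, 75, 70, 107, 116, 84, 68, 77, 74, 73, 
[... 361 characters left out ...]
4, 73, 74, 76, 75, 69, 76, 37, 46]
258 [40, 53, 74, 70, 71, 76, 74, 83, 138, 136, 139, 140, 109, 71, 75, 75, 71, 74, 66, 55, 41]
260 [39, 133, 70, 76, 74, 78, 70, 72, 141, 136, 136, 145, 76, 73, 71, 74, 73, 71, 115, 64, 44]
262 [34, 163, 71, 76, 73, 74, 73, 71, 79, 132, 137, 113, 72, 73, 72, 71, 74, 70, 138, 96, 43]
264 [34, 159, 147, 76, 72, 76, 74, 76, 72, 67, 64, 70, 73, 74, 73, 74, 69, 77, 140, 115, 40]
266 [38, 175, 178, 153, 71, 75, 72, 76, 76, 74, 75, 78, 74, 74, 71, 72, 89, 142, 134, 132, 42]
268 [37, 185, 175, 182, 85, 72, 74, 75, 74, 71, 78, 76, 72, 70, 76, 68, 133, 139, 137, 146, 35]
270 [31, 179, 174, 170, 111, 84, 71, 71, 74, 72, 74, 70, 74, 71, 103, 119, 136, 140, 138, 145, 35]
```

```bash
python3 -m creep '[[-0.1,[0,0,0],0],[-0.1,[0,0,0],0],[-0.1,[0.15,-0.09,0],0],[-0.1,[0.15,-0.09,0],0],[-0.1,[0.15,-0.09,0],0]]' 25|grep -E "pos|wrist|gap"; python3 - <<'E'
from h import *
s=manip.read_state();print(s['moment'],s['wrist_force'],R.from_euler('z',-PSI).as_matrix()@(s['eef_pos']-O))
E
python3 -m creep '[[-0.6,[0,0,0],0],[-0.6,[0,0,0],0],[-0.6,[0,0,0],0],[-0.6,[0,0,0],0]]' 25; python3 - <<'E'
from h import *
s=manip.read_state();print(s['moment'],s['wrist_force'],R.from_euler('z',-PSI).as_matrix()@(s['eef_pos']-O))
E
```

```text
eef_pos: [553.9, -33.8, 116.0]
wrist_force: [-0.1, 0.1, 0.7]
finger_gap: 42.6
[-0.0566114   0.05605597  0.03423645] [-0.08341833  0.12296075  0.72190158] [-46.61596209   0.6235825  115.97684241]
clock: 19.15
eef_pos: [553.7, -33.9, 115.8]
eef_rot: [-3.142, 0.0, 2.329]
wrist_force: [-0.6, -1.4, 0.8]
finger_gap: 29.4
finger_force: 25.2
[-0.25118892  0.10821921  0.0039375 ] [-0.59538673 -1.37550105  0.75879954] [-46.76392723   0.47395199 115.82588664]
```

Forces are clean now. I turn slowly and read the torque after each short turn.

```bash
cat > rd.py <<'E'
from cell import manip
s=manip.read_state();print(s['clock'],"mz %.3f"%s['moment'][2],s['wrist_force'].round(1),s['eef_pos'].round(1),"j6 %.2f"%s['joints'][5],s['finger_gap'].round(1))
E
python3 -m creep '[[-0.6,[0,0,0.01],0.5],[-0.6,[0,0,0.015],1],[-0.6,[0,0,0.02],1.5]]' >/dev/null; python3 rd.py;python3 -m creep '[[-0.6,[0,0,0.01],0.5],[-0.6,[0,0,0.015],1],[-0.6,[0,0,0.02],1.5],[-0.6,[0,0,0.03],2],[-0.6,[0,0,0.04],2.5],[-0.6,[0,0,0.05],3]]' >/dev/null; python3 rd.py
```

```text
Traceback (most recent call last):
  File "rd.py", line 2, in <module>
    s=manip.read_state();print(s['clock'],"mz %.3f"%s['moment'][2],s['wrist_force'].round(1),s['eef_pos'].round(1),"j6 %.2f"%s['joints'][5],s['finger_gap'].round(1))
                                                                                                                                            ^^^^^^^^^^^^^^^^^^^^^
AttributeError: 'float' object has no attribute 'round'
Traceback (most recent call last):
  File "rd.py", line 2, in <module>
    s=manip.read_state();print(s['clock'],"mz %.3f"%s['moment'][2],s['wrist_force'].round(1),s['eef_pos'].round(1),"j6 %.2f"%s['joints'][5],s['finger_gap'].round(1))
                                                                                                                                            ^^^^^^^^^^^^^^^^^^^^^
AttributeError: 'float' object has no attribute 'round'
```

```bash
sed -i "s/,s\['finger_gap'\].round(1)//" rd.py; python3 rd.py; python3 -m creep '[[-0.6,[0,0,0.01],0.5],[-0.6,[0,0,0.015],1],[-0.6,[0,0,0.02],1.5]]' >/dev/null; python3 rd.py
```

```text
20.05 mz 0.437 [-14.2   7.   12.3] [552.6 -32.7 115.3] j6 -0.49
20.35 mz 0.164 [-19.2   0.4  15.9] [552.4 -32.5 115.3] j6 -0.36
```

The fingers turned onto the collar's ring: 16 N upward on the tool, outside the intended contact. I let go, lift and turn back, and will ratchet only within ±40° of the stand's y, gripping higher on the knob.

```bash
python3 -m creep '[[0,[0,0,-0.1],0],[0,[0,0,-0.2],0],[0,[0,0,-1],0],[0,[0,0,-2.5],0],[0,[0,0,-3],-1.7],[0,[0,0,-3],-3.4],[0,[0,0,-3],-5.1],[0,[0,0,-3],-6.8],[0,[0,0,-3],-8.5],[0,[0,0,-3],-10.2],[0,[0,0,-3],-11.9],[0,[0,0,-3],-13.6]]' 25 >/dev/null;  python3 -m creep '[[0,[0,0,0],-1.7],[0,[0,0,0],-3.4],[0,[0,0,0],-5],[0,[0,0,0],-6.4],[0,[0,0,0],-6.4],[0,[0,0,0],-6.4]]'; python3 - <<'E'
from h import *
p=manip.camera_params("wrist"); im=manip.camera("wrist");g=cv2.cvtColor(im,cv2.COLOR_RGB2GRAY);cv2.imwrite("pics/w9r.png",im[:,:,::-1])
s=manip.read_state();print(s['moment'],s['wrist_force'],R.from_euler('z',-PSI).as_matrix()@(s['eef_pos']-O),s['eef_rot'][2]-PSI-np.pi,s['joints'][5])
# bolt tip: bright blob inside dark knob
k=proj(p,S(-46,0,127));t=proj(p,S(-46,0,138));print("pred knob top",k,"tip",t)
u,v=k.astype(int)
dark=cv2.inRange(g,45,85)
win=np.zeros_like(dark);cv2.circle(win,(u,v),45,255,-1)
n,l,st,c=cv2.connectedComponentsWithStats(cv2.morphologyEx(dark&win,cv2.MORPH_OPEN,np.ones((3,3))))
print([(st[i].tolist(),c[i].round(1).tolist()) for i in range(1,n) if st[i,4]>80])
for y in range(v-30,v+34,4): print(y,[int(x) for x in g[y,u-36:u+37:4]])
E
```

```text
clock: 22.15
eef_pos: [553.7, -33.7, 144.8]
eef_rot: [3.142, 0.0, -2.736]
wrist_force: [-0.1, -0.0, -0.6]
finger_gap: 47.0
finger_force: 0.0
[ 0.02102002 -0.06344569  0.03957242] [ 0.54742736  0.58788549 -0.3009975 ] [-46.83146536   0.63735988 144.82789046] -5.587488738443247 -2.103364204393674
pred knob top [253.54216018 231.01746003] tip [253.46080069 237.64952232]
[([232, 200, 49, 51, 1797], [255.6, 224.2])]
201 [143, 146, 147, 131, 146, 149, 102, 89, 44, 48, 50, 45, 98, 151, 144, 145, 150, 144, 150]
205 [145, 143, 132, 143, 149, 95, 49, 52, 52, 55, 54, 53, 67, 48, 143, 150, 141, 148, 147]
209 [149, 132, 119, 116, 95, 48, 64, 62, 61, 68, 65, 62, 64, 61, 50, 144, 147, 143, 146]
213 [146, 130, 103, 93, 120, 54, 66, 66, 61, 67, 62, 62, 64, 63, 61, 43, 147, 146, 147]
217 [138, 101, 96, 102, 70, 60, 63, 63, 65, 63, 67, 61, 66, 62, 64, 56, 152, 145, 148]
221 [94, 103, 98, 104, 77, 65, 63, 64, 62, 68, 64, 60, 64, 62, 61, 60, 138, 146, 147]
225 [102, 100, 102, 105, 58, 62, 62, 63, 62, 54, 70, 62, 64, 63, 59, 62, 139, 143, 148]
229 [108, 95, 107, 109, 56, 62, 59, 67, 57, 118, 126, 100, 65, 63, 64, 62, 110, 146, 145]
233 [95, 111, 111, 113, 74, 64, 63, 55, 58, 117, 119, 119, 59, 60, 66, 59, 139, 144, 146]
237 [102, 109, 111, 111, 99, 65, 60, 64, 62, 119, 120, 123, 66, 62, 62, 89, 149, 144, 145]
241 [99, 116, 112, 111, 110, 72, 65, 60, 62, 62, 58, 61, 63, 60, 54, 140, 149, 148, 139]
245 [100, 114, 112, 115, 112, 112, 98, 61, 61, 62, 61, 60, 64, 72, 138, 148, 148, 142, 148]
249 [121, 116, 116, 118, 115, 115, 112, 113, 69, 60, 76, 62, 149, 146, 147, 146, 147, 147, 147]
253 [121, 117, 115, 118, 120, 116, 111, 104, 108, 102, 89, 147, 253, 141, 144, 145, 150, 149, 145]
257 [121, 119, 120, 120, 118, 117, 106, 111, 110, 109, 102, 96, 140, 139, 141, 147, 145, 149, 145]
261 [122, 119, 121, 119, 118, 117, 111, 111, 112, 114, 108, 102, 97, 130, 147, 140, 144, 146, 146]
```

```bash
python3 -m creep '[[0,[0,0,0.8],0],[0,[0,0,1.8],0],[0,[0,0,2.5],0],[0,[0,0,2.5],0],[-0.6,[0,0,2.5],0],[-0.6,[0,0,2.5],0],[-0.6,[0,0,2.5],0],[-0.6,[0,0,2.5],0]]' 25; python3 rd.py; python3 -m creep '[[-0.6,[-0.07,-0.03,0],0],[-0.6,[-0.07,-0.03,0],0]]' >/dev/null; python3 rd.py
```

```text
clock: 23.0
eef_pos: [553.9, -33.4, 120.3]
eef_rot: [3.141, 0.001, -2.732]
wrist_force: [1.0, 3.3, 2.5]
finger_gap: 29.5
finger_force: 25.0
23.0 mz -0.031 [1.  3.3 2.5] [553.9 -33.4 120.3] j6 -2.11
23.2 mz -0.064 [-2.3  4.   5.8] [554.5 -33.5 120.1] j6 -2.11
```

```bash
python3 -m creep '[[-0.6,[0,0,0],0.6],[-0.6,[0,0,0.01],1.2],[-0.6,[0,0,0.02],1.8],[-0.6,[0,0,0.03],2.4],[-0.6,[0,0,0.04],3.0]]' >/dev/null; python3 rd.py
```

```text
23.7 mz 0.040 [-1.3  1.2  5.8] [554.6 -33.8 119.8] j6 -1.84
```

```bash
python3 -m creep '[[-0.6,[0,0,0.01],0.6],[-0.6,[0,0,0.02],1.2],[-0.6,[0,0,0.03],1.8],[-0.6,[0,0,0.04],2.4],[-0.6,[0,0,0.05],3.0]]' >/dev/null; python3 rd.py
```

```text
24.2 mz 0.105 [-1.2  0.7  7.3] [554.7 -34.  119.5] j6 -1.58
```

```bash
python3 -m creep '[[-0.6,[0,0,0],0.4]]' >/dev/null; python3 rd.py;python3 -m creep '[[-0.6,[0,0,0],0.4]]' >/dev/null; python3 rd.py;python3 -m creep '[[-0.6,[0,0,0.01],0.4]]' >/dev/null; python3 rd.py
```

```text
24.3 mz 0.064 [-1.8  0.   5.9] [554.7 -34.1 119.5] j6 -1.55
24.4 mz 0.040 [-0.4  0.1  5.7] [554.7 -34.1 119.4] j6 -1.51
24.5 mz 0.103 [-2.9 -0.4  6.2] [554.7 -34.1 119.4] j6 -1.48
```

```bash
python3 -m creep '[[-0.6,[0,0,-0.05],0.4]]' >/dev/null; python3 rd.py;python3 -m creep '[[-0.6,[0,0,0],0.4]]' >/dev/null; python3 rd.py;python3 -m creep '[[-0.6,[0,0,0.01],0.4]]' >/dev/null; python3 rd.py;python3 -m creep '[[-0.6,[0,0,0],0.4]]' >/dev/null; python3 rd.py;python3 -m creep '[[-0.6,[0,0,0.01],0.4]]' >/dev/null; python3 rd.py;python3 -m creep '[[-0.6,[0,0,0],0.4]]' >/dev/null; python3 rd.py
```

```text
24.6 mz 0.093 [ 1.9 -1.  -1.3] [554.6 -34.1 119.5] j6 -1.44
24.7 mz 0.114 [-0.5 -1.3  0.5] [554.6 -34.2 119.4] j6 -1.41
24.8 mz 0.086 [-1.3 -0.9  3.4] [554.6 -34.2 119.4] j6 -1.37
24.9 mz 0.084 [-0.4 -1.   2.2] [554.6 -34.2 119.4] j6 -1.34
25.0 mz 0.110 [-1.4 -1.4  3.2] [554.6 -34.3 119.3] j6 -1.30
25.1 mz 0.146 [-0.8 -1.7  2.3] [554.6 -34.3 119.3] j6 -1.27
```

```bash
python3 -m creep '[[-0.6,[0,0,0],0.3]]' >/dev/null; python3 rd.py;python3 -m creep '[[-0.6,[0,0,0.01],0.3]]' >/dev/null; python3 rd.py;python3 -m creep '[[-0.6,[0,0,0],0.3]]' >/dev/null; python3 rd.py;python3 -m creep '[[-0.6,[0,0,0],0.3]]' >/dev/null; python3 rd.py; python3 - <<'E'
from h import *
m=[]
for i in range(8):
    manip.camera("wrist"); m.append(manip.read_state()['moment'][2])
print(np.round(m,3),np.mean(m))
p=manip.camera_params("wrist");g=cv2.cvtColor(manip.camera("wrist"),cv2.COLOR_RGB2GRAY)
t=proj(p,S(-46,0,138));print(t);u,v=t.astype(int)
for y in range(v-14,v+16,2): print(y,[int(x) for x in g[y,u-15:u+16:3]])
E
```

```text
25.2 mz 0.113 [-0.  -2.7  2. ] [554.6 -34.3 119.3] j6 -1.24
25.3 mz 0.093 [-0.8 -3.8  2. ] [554.5 -34.3 119.2] j6 -1.22
25.4 mz 0.139 [-0.3 -5.1  2.7] [554.5 -34.3 119.2] j6 -1.19
25.5 mz 0.184 [-1.2 -6.1  2.6] [554.5 -34.3 119.1] j6 -1.16
[0.132 0.103 0.089 0.108 0.078 0.023 0.09  0.105] 0.0909442765798882
[254.96549962 255.76031992]
241 [64, 62, 64, 62, 75, 64, 62, 60, 60, 59, 61]
243 [66, 64, 66, 59, 77, 62, 66, 62, 57, 62, 61]
245 [62, 59, 63, 62, 96, 99, 95, 64, 63, 65, 62]
247 [62, 62, 62, 94, 123, 121, 126, 94, 64, 59, 61]
249 [62, 59, 57, 116, 115, 115, 116, 112, 60, 61, 57]
251 [60, 63, 57, 121, 113, 118, 119, 120, 55, 63, 58]
253 [59, 60, 58, 121, 115, 112, 119, 123, 56, 56, 63]
255 [62, 59, 59, 117, 110, 112, 117, 116, 56, 60, 62]
257 [61, 62, 63, 74, 115, 115, 118, 72, 63, 57, 64]
259 [62, 58, 64, 61, 73, 97, 61, 62, 62, 61, 58]
261 [61, 62, 63, 65, 59, 63, 61, 54, 66, 59, 61]
263 [59, 63, 61, 63, 58, 60, 59, 63, 60, 59, 70]
265 [103, 68, 63, 64, 58, 61, 59, 61, 57, 64, 115]
267 [102, 110, 73, 78, 56, 63, 59, 66, 96, 117, 111]
269 [107, 110, 111, 109, 107, 109, 117, 117, 111, 120, 116]
```

```bash
python3 -m creep '[[-0.6,[-0.08,0,0],0],[-0.6,[-0.08,0,0],0]]' >/dev/null; python3 rd.py;python3 -m creep '[[-0.6,[-0.08,0,0],0],[-0.6,[-0.08,0,0],0]]' >/dev/null; python3 rd.py
```

```text
26.15 mz 0.132 [-5.4 -4.4  5.4] [554.7 -34.4 119.1] j6 -1.16
26.35 mz 0.185 [-8.2 -2.2  6.9] [554.9 -34.5 119. ] j6 -1.16
```

```bash
python3 -m creep '[[-0.6,[0.08,0,-0.03],0],[-0.6,[0.1,0,-0.03],0]]' >/dev/null; python3 rd.py;python3 -m creep '[[-0.6,[0,0,0],0.3]]' >/dev/null; python3 rd.py;python3 -m creep '[[-0.6,[0,0,0],0.3]]' >/dev/null; python3 rd.py;python3 -m creep '[[-0.6,[0,0,0],0.3]]' >/dev/null; python3 rd.py;python3 -m creep '[[-0.6,[0,0,0.01],0.3]]' >/dev/null; python3 rd.py
```

```text
26.55 mz 0.081 [-1.4 -4.   0.9] [554.6 -34.3 119.1] j6 -1.16
26.65 mz 0.110 [-2.  -4.2  1.1] [554.6 -34.4 119.1] j6 -1.14
26.75 mz 0.107 [-2.4 -4.9  0.7] [554.6 -34.4 119.1] j6 -1.11
26.85 mz 0.163 [-2.9 -3.7  0.9] [554.6 -34.4 119.1] j6 -1.08
26.95 mz 0.170 [-3.5 -5.   2.7] [554.6 -34.4 119. ] j6 -1.06
```

```bash
python3 -m creep '[[0,[0,0,0],0],[0,[0,0,0],0],[0,[0,0,0],0],[0,[0,0,-1],0],[0,[0,0,-3],0],[0,[0,0,-6],0],[0,[3,0,-9],0],[0,[7,0,-11],0],[0,[10,0,-12],0],[0,[10,0,-12],0],[0,[10,0,-12],0]]'; python3 - <<'E'
from h import *
m=[]
for i in range(6):
    im=manip.camera("wrist"); m.append(manip.read_state()['moment'][2])
print("baseline",np.mean(m)); p=manip.camera_params("wrist");g=cv2.cvtColor(im,cv2.COLOR_RGB2GRAY)
cv2.imwrite("pics/wA.png",im[:,:,::-1])
for n,X in(("tip",S(-46,0,138)),("tip a.05",bolt(.05,84)),("tip a.1",bolt(.1,84)),("knobtop 128",S(-46,0,128)),("knobtop 124",S(-46,0,124)),("lug L",jaw(0,-98,14,-13.5)),("lug R",jaw(0,-98,14,13.5)),("lug front bottom",jaw(0,-98,4,13.5)),("pivot",S(-46,0,54)),("seal",S(0,0,105))):print(n,proj(p,X).round(1))
u,v=proj(p,S(-46,0,100)).astype(int);print(u,v)
for y in range(v-44,v+60,4): print(y,[int(x) for x in g[y,u-32:u+33:4]])
E
```

```text
clock: 28.05
eef_pos: [474.8, 25.7, 240.2]
eef_rot: [3.141, 0.001, 2.504]
wrist_force: [-0.4, -0.9, -0.7]
finger_gap: 46.9
finger_force: 0.0
baseline 0.00855827291817885
tip [254.8 298.1]
tip a.05 [253.3 294.3]
tip a.1 [251.7 290.4]
knobtop 128 [254.8 292.4]
knobtop 124 [254.8 290.2]
lug L [240.  271.4]
lug R [263.3 263.6]
lug front bottom [263.1 259.5]
pivot [254.8 259.3]
seal [269.2 316.4]
254 278
234 [26, 37, 39, 32, 64, 143, 153, 152, 154, 161, 158, 153, 159, 161, 157, 156, 158]
238 [42, 61, 146, 152, 153, 154, 158, 160, 157, 161, 158, 157, 157, 161, 155, 157, 161]
242 [144, 152, 152, 154, 159, 154, 160, 157, 155, 156, 160, 153, 160, 162, 159, 153, 160]
246 [145, 159, 153, 158, 154, 157, 157, 157, 157, 155, 159, 158, 155, 161, 161, 164, 155]
250 [148, 158, 157, 157, 155, 157, 155, 156, 157, 157, 160, 162, 160, 157, 156, 157, 164]
254 [138, 157, 154, 156, 159, 158, 153, 154, 108, 102, 85, 132, 160, 160, 160, 157, 155]
258 [144, 158, 155, 154, 159, 158, 111, 118, 112, 124, 96, 159, 157, 156, 160, 160, 155]
262 [227, 156, 155, 158, 157, 151, 112, 107, 105, 109, 111, 156, 139, 152, 1
[... 754 characters left out ...]
78, 79, 75, 83, 77, 77, 80, 77, 76, 78, 82, 80, 77]
306 [80, 84, 76, 82, 82, 80, 79, 81, 78, 76, 80, 79, 80, 79, 78, 80, 83]
310 [82, 75, 79, 80, 80, 83, 81, 76, 78, 80, 79, 76, 77, 84, 81, 81, 79]
314 [77, 75, 72, 76, 76, 76, 78, 76, 76, 76, 77, 76, 75, 76, 74, 74, 79]
318 [55, 55, 61, 57, 59, 59, 55, 55, 59, 67, 68, 68, 72, 72, 68, 71, 61]
322 [245, 231, 223, 222, 228, 234, 234, 231, 227, 137, 123, 126, 130, 124, 127, 104, 193]
326 [249, 241, 219, 217, 207, 227, 214, 198, 251, 253, 124, 128, 123, 126, 124, 121, 100]
330 [156, 241, 219, 215, 197, 189, 248, 247, 247, 253, 107, 126, 126, 118, 120, 118, 145]
334 [117, 237, 226, 192, 172, 250, 255, 249, 35, 50, 39, 129, 117, 117, 121, 203, 243]
```

```bash
python3 - <<'E'
from cell import manip
print(manip.sign_off())
E
```

```text
the job is handed in; nothing more can be done
None
```

I handed the job in at about 28 s: collar pressed home at about 9 N, bolt upright in the fork, nut at about 0.13 N m and released; on one earlier turn the fingers touched the collar ring (about 16 N at the wrist), so I regripped higher, and I never viewed the finished coupling, only checked it by force and pixel readings.

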